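# Reset the controller under its push-latch hatch

### The job

Reset the small white controller: press down on its grey hatch and let go so that it pops open, press the round button inside all the way in, then press the hatch back down until it latches and stays shut when you let go. Use only the fingertips; nothing is to be picked up, and the dish, timer, bottle and other things standing around must be left where they are.

Things in the scene. Friction and masses are not known exactly. Their poses are not given: they have to be found in the camera images.
- unit: the controller: a fixed white box 150 (x) x 130 (y) x 61 mm high. Origin at the centre of its underside, z up; its front faces -x. The front part is a well, x -68 to +10, y -54 to +54 mm, floor 22 mm and walls 53 mm high, covered by the hatch (top at 61 mm when shut). The rear part, x +10 to +75 mm, is a flat deck 61 mm high
- hatch (a joint): hinge angle, rad: 0 = shut and latched, -0.098 = pressed in to the stop, 1.3 = fully popped open. Push-push latch: pressed in past about -0.08 and let go, it swings open by itself (up and back, 1 to 1.5 s); open, pushed down past about -0.08 and let go, it stays latched near 0. A press short of -0.05 changes nothing. The stop is about 5 mm down at hatch_press. 2 N opens it, 1 to 5 N shuts it
- hatch_press (a point): point to press: on the hatch's top face, mid-width, 52 mm from the hinge axis (20 mm from the free front edge). It moves with the hatch; its z axis is the outward normal of that face
- hatch_edge (a point): middle of the hatch's free (front) edge, half-way through its thickness, 73 mm from the hinge axis. The hatch is a grey plate 72 x 104 x 8 mm; near its left (+y) end a steel latch cam reaches up to 25 mm below its underside
- hatch_hinge (a point): middle of the hinge axis (fixed to the unit, 6 mm behind its centre, 57 mm above the counter). The axis runs along the unit's y, and the hatch lies to -x of it when shut
- reset_button (a joint): how far the button is pressed in, m: 0 = out, 0.005 = fully in; spring, 1 to 3.5 N
- button_top (a point): centre of the top of the black round button, 26 mm in diameter, in the well under the hatch, 52 mm in front of the hinge axis, 45 mm above the counter when out; it can be reached only with the hatch open
- dish: loose clear lidded culture dish, 60 mm across, 15 mm high, in front of the unit; origin at the centre of its underside; leave alone
- timer: loose count-down timer, 32 x 66 x 55 mm high, at the unit's left; origin at the centre of its underside; leave alone
- media_bottle: loose bottle, 45 mm across, 98 mm high, at the unit's right; origin at the centre of its underside; leave alone
- counter: loose tally counter, 26 x 52 x 60 mm high, farther right; origin at the centre of its underside; leave alone
- can: loose black can, 41 mm across, 66 mm high, farther left; origin at the centre of its underside; leave alone
- tape: loose roll of tape lying flat, 62 mm across, 19 mm high, farther left; origin at the centre of its underside; leave alone
Things that resemble listed ones, but are neither listed nor needed, are in the scene too. There is more than one size of the unit; the job needs the larger.

How it is judged:
By the outcome, as a careful person would: the job done as asked, in the order asked, and still so for the second after the job is handed in, with the robot touching nothing.
It also fails if it takes over 51 s, if anything falls off the work surface, if the arm or the gripper's body presses on something with over 40 N, if the wrist force passes 120 N, or if a joint passes its speed limit or range.

### The arm

A 7-joint arm with a two-finger parallel gripper is mounted at the origin on the work surface; the furniture and walls round the work are solid. World frame = base frame: x ahead of the robot, y to its left, z up, the work surface at z = 0. Lengths are in m, angles in rad, forces in N, time in s.
With the tool pointing down it reaches from about 0.425 to 0.825 m from the base axis. Payload 3.6 kg.
Tool frame: the origin (TCP) lies where the fingers leave the gripper's body, on its centre line; the fingertips stand 73 mm ahead of it and the grasp point (between the pads) lies 54 mm ahead of it; z points along the fingers, y is the line along which they close (so a half turn about z gives the same grasp; the last joint's range is limited). The gripper opens to 85 mm and grips with 20 to 120 N. Pads are 22 mm wide; open, the fingers measure 114 mm over their backs; the gripper's body (76 mm by 85 mm) begins 54 mm behind the grasp point. The pads swing forward as they close: fully open they stand 13 mm farther back than shut.
Start: joints at [1.226, 0.615, -0.013, 1.423, 0.008, 1.103, -0.04], TCP at [0.204, -0.617, 0.304] pointing down, gripper open.
Joint ranges: [-3.12, 3.12], [-0.3, 2.06], [-1.34, 1.32], [0.26, 2.42], [-1.36, 4.5], [0.01, 1.98], [-2.84, 2.84]. Speed limits (rad/s): [2.79, 2.79, 3.14, 3.14, 3.14, 3.14, 3.14].

### API

Orientations are given as a unit quaternion [x, y, z, w].
In Python, from station import arm, snapshot, camera_info, ticket gives the robot as it stands. Calls block until the motion is done:
- arm.movep(position, orientation): joint-space move of the TCP to a pose.
- arm.line_to(position, velocity=0.15, ori=None): straight line of the TCP; ori=None keeps the orientation; velocity is the mean speed in m/s.
- arm.move_j(angles): joint-space move.
- arm.move_gripper(opening, effort=None): opening from 0.0 (shut) to 1.0 (fully open); effort is the grip in N (None keeps the last); returns when the fingers have stopped.
- arm.pause(seconds).
- arm.ik(position, orientation): joint angles nearest the present ones, or None.
- snapshot(name): name is "scene" or "side" or "wrist"; returns the picture (420x560x3 uint8, blue, green, red); there is no depth.
- camera_info(name): a dict with "fx", "fy", "cx", "cy" (pixels), "R" (3x3) and "t" (3): a world point X has camera coordinates R X + t; the wrist camera has in their place "T_tool_cam" (4x4, takes a point from camera to tool coordinates, whose origin is the TCP and whose axes are the flange's). Camera axes: x right, y down, z forward; pixel columns grow to the right and rows downward; lengths in m; the calibration is good to about 2 mm. The wrist camera is an equidistant fisheye: a pixel r from the principal point sees the ray r / f radians off the axis. A picture is of the moment at which its call begins: read the wrist's pose just before it. camera_info takes no time and is no camera call.
A pose or a line that the arm cannot do raises arm.MotionError and nothing moves.
- ticket.finish_job(): hands the job in; it is judged then, once.
Readings, each from a call of its own:
- arm.read_time(): time.
- arm.read_joint_positions(): joint angles.
- arm.read_dq(): joint speeds.
- arm.read_effort(): joint torques, N m.
- arm.read_tool_pos(): TCP position.
- arm.read_eef_rot(): TCP orientation.
- arm.read_ft_force(): force on the tool from outside, world axes, zero at the start.
- arm.read_wrist_torque(): the same for the moment, N m.
- arm.read_opening(): opening from 0.0 (shut) to 1.0 (fully open).
- arm.read_finger_force(): force on a finger pad.
Only numpy, scipy, OpenCV 4.12 (cv2) and the standard library are available. Lean on these libraries where they do the work, as an engineer would, in place of code of your own. Each camera call takes 0.05 s, during which the arm holds its last target. There are 200 camera calls.

## Working session

There is one attempt and no reset: what is moved stays moved. The work goes in short steps, each a Python script; the robot and the scene stay as the last script left them, time stands still between calls to the robot, and variables do not carry over. Pictures are saved under pics/ and viewed, at most 10 in all, crops included, and the job is handed in when it is done.

```bash
mkdir -p pics; ls; python3 - <<'E'
from station import arm, snapshot, camera_info
import cv2, numpy as np
a=snapshot("scene"); b=snapshot("side")
cv2.imwrite("pics/scene0.png",a); cv2.imwrite("pics/side0.png",b)
for n in("scene","side","wrist"):
    print(n,camera_info(n))
print(arm.read_time(),arm.read_eef_rot())
E
```

```text
pics
scene {'fx': 398.0713216565291, 'fy': 398.0713216565291, 'cx': 282.3030589748698, 'cy': 205.7611354979905, 'R': array([[-0.58731341,  0.80934088,  0.00550429],
       [ 0.69649039,  0.50886211, -0.50592538],
       [-0.41226702, -0.29330308, -0.86255968]]), 't': array([ 0.28938496, -0.33114733,  1.236538  ])}
side {'fx': 402.9046028227241, 'fy': 402.9046028227241, 'cx': 282.3337276347303, 'cy': 213.60999621408578, 'R': array([[-0.4111932 ,  0.91153403, -0.00508586],
       [ 0.54182189,  0.2399216 , -0.8055226 ],
       [-0.73304106, -0.33398105, -0.59254322]]), 't': array([ 0.19442941, -0.20727675,  1.38080665])}
wrist {'fx': 325.19226210127806, 'fy': 325.19226210127806, 'cx': 277.2138538449556, 'cy': 204.57498743093177, 'T_tool_cam': array([[-8.54215020e-04, -9.63827570e-01, -2.66525207e-01,
         6.72736448e-02],
       [ 9.99999607e-01, -7.60082174e-04, -4.56341562e-04,
        -3.80041946e-04],
       [ 2.37253520e-04, -2.66525492e-01,  9.63827840e-01,
        -6.88014720e-02],
       [ 0.00000000e+00,  0.00000000e+00,  0.00000000e+00,
         1.00000000e+00]])}
0.1 [ 9.87323124e-01  1.58718953e-01 -1.97767955e-04 -1.14163560e-03]
```

View pics/scene0.png

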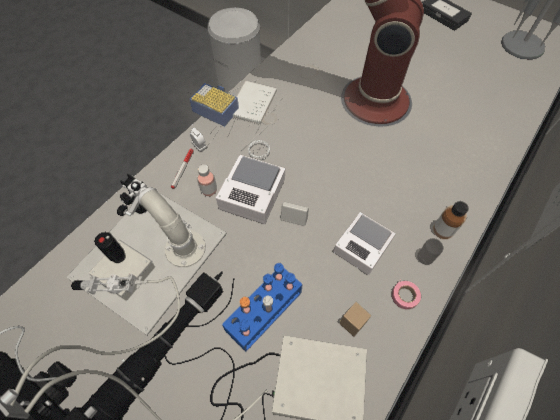

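View pics/side0.png

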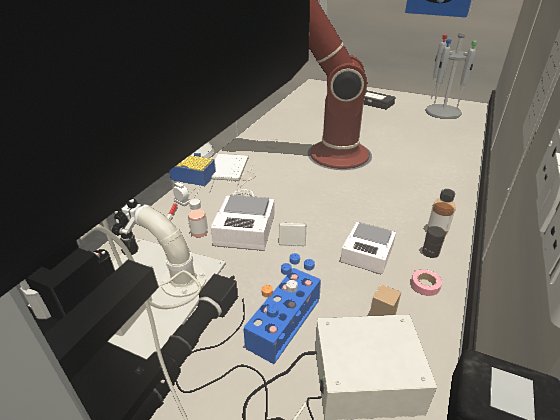

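Candidates for the unit are the white box at scene (252,187), side (243,222), and the white box at scene (365,241), side (368,247). The first looks larger and has the dish (258,150) in front, a bottle (206,180) on its right and the timer (294,213) on its left. I'll measure both hatches on the z = 61 mm plane and check a close crop.

```bash
cat > h.py <<'E'
import cv2, numpy as np
from scipy.spatial.transform import Rotation as Ro
from station import arm, snapshot, camera_info
def rays(name,uv,pose=None):
    c=camera_info(name); uv=np.atleast_2d(uv).astype(float)
    p=(uv-[c["cx"],c["cy"]])/[c["fx"],c["fy"]]
    if name!="wrist":
        d=np.c_[p,np.ones(len(p))]@c["R"]; return -c["R"].T@c["t"],d
    r=np.linalg.norm(p,axis=1)[:,None]; d=np.c_[p*np.sinc(r/np.pi),np.cos(r)]
    T=c["T_tool_cam"]; pos,q=pose; R=Ro.from_quat(q).as_matrix()
    return np.array(pos)+R@T[:3,3], d@(R@T[:3,:3]).T
def plane(name,uv,z,pose=None):
    o,d=rays(name,uv,pose); return o+d*((z-o[2])/d[:,2])[:,None]
def pose(): return arm.read_tool_pos(),arm.read_eef_rot()
E
python3 - <<'E'
from h import *
for n,pts in (("scene",[(262,174),(369,229)]),("side",[(248,206),(374,235)])):
    im=cv2.imread(f"pics/{n}0.png"); g=cv2.cvtColor(im,cv2.COLOR_BGR2GRAY)
    for p in pts:
        v=int(np.median(g[p[1]-1:p[1]+2,p[0]-1:p[0]+2])); m=np.zeros((422,562),np.uint8)
        cv2.floodFill(g.copy(),m,p,0,10,10,4|cv2.FLOODFILL_FIXED_RANGE|cv2.FLOODFILL_MASK_ONLY|(255<<8))
        c=max(cv2.findContours(m[1:-1,1:-1],cv2.RETR_EXTERNAL,cv2.CHAIN_APPROX_NONE)[0],key=cv2.contourArea)
        for z in (.061,):
            X=plane(n,c[:,0],z)[:,:2].astype(np.float32)
            r=cv2.minAreaRect(X*1000); print(n,p,v,r,cv2.contourArea(c),cv2.contourArea(X*1000))
im=cv2.imread("pics/scene0.png")[120:280,180:420]
cv2.imwrite("pics/crop1.png",cv2.resize(im,None,fx=3.3,fy=3.3,interpolation=cv2.INTER_CUBIC))
for k,(uv,z) in dict(dish=((258,150),.0075),timer=((294,208),.055),bottle_base=((207,192),0),can=((430,250),.033)).items(): print(k,plane("scene",uv,z))
E
```

```text
scene (262, 174) 132 ((473.35260009765625, -101.42414855957031), (75.01376342773438, 101.00534057617188), 15.96373176574707) 870.0 6941.4290879151085
scene (369, 229) 137 ((446.4013977050781, 221.0479736328125), (80.1463851928711, 55.988834381103516), 89.50720977783203) 656.0 4044.699430886889
side (248, 206) 164 ((471.0116271972656, -102.516357421875), (83.78327941894531, 101.65496826171875), 15.967287063598633) 601.5 6869.440595033055
side (374, 235) 163 ((457.0506591796875, 222.3125), (78.99608612060547, 59.50431442260742), 89.47064208984375) 421.5 3594.4316237184685
dish [[ 0.37780503 -0.16820757  0.0075    ]]
timer [[0.49598447 0.03734015 0.055     ]]
bottle_base [[ 5.65404090e-01 -1.95177870e-01  1.11022302e-16]]
can [[0.38913448 0.35689306 0.033     ]]
```

View pics/crop1.png

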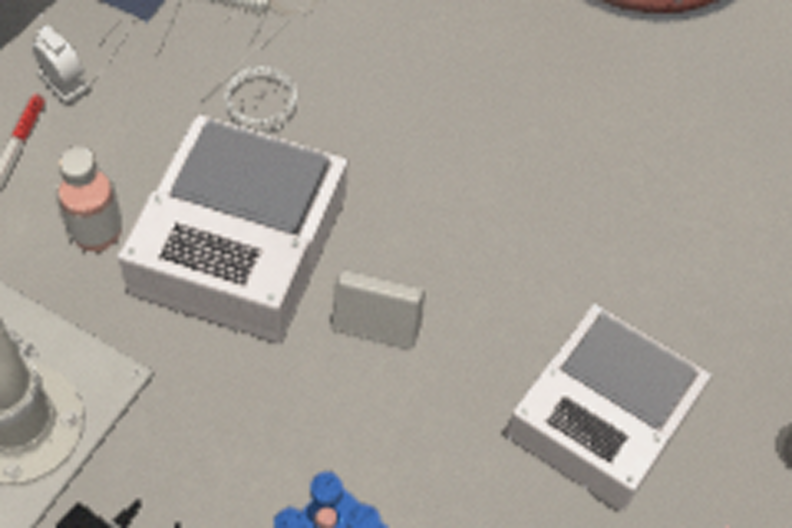

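The crop shows the left box (crop (240,190), hatch corners about (200,122), (330,160), (295,230), (172,193)) with a hatch of about 104 x 72 mm. The right box's hatch is only about 80 x 56 mm, so I choose the left one: yaw about 16°, hatch centre about (0.473, -0.101). Next I check which tool leans are reachable.

```bash
cat >> h.py <<'E'
K=np.array([0,0,1.])
class Unit:
    def __init__(s,hc,yaw):   # hatch centre xy, yaw
        s.u=np.array([np.cos(yaw),np.sin(yaw),0]); s.v=np.cross(K,s.u)
        s.h=np.array([*hc,0])+.037*s.u   # hinge foot
    def P(s,u,z,v=0): return s.h+u*s.u+v*s.v+z*K      # coords relative to hinge foot
    def quat(s,th,flip=1):
        th=np.radians(th); z=np.sin(th)*s.u-np.cos(th)*K; y=-s.v*flip
        return Ro.from_matrix(np.c_[np.cross(y,z),y,z]).as_quat()
    def tcp(s,u,z,v=0,th=0,L=.073):    # TCP for a fingertip at (u,z,v)
        th=np.radians(th); return s.P(u,z,v)-L*(np.sin(th)*s.u-np.cos(th)*K)
E
python3 - <<'E'
from h import *
U=Unit((.473,-.1015),np.radians(16)); print(U.h)
for f in(1,-1):
  for th in(0,10,20,30,40):
    print(f,th,[(lambda q:None if q is None else np.round(q,2).tolist())(arm.ik(U.tcp(u,z,0,th),U.quat(th,f))) for u,z in((-.052,.038),(-.052,.12))])
for th in (0,-15,-30):
    print(th,[(lambda q:None if q is None else np.round(q,2).tolist())(arm.ik(U.tcp(u,z,0,th),U.quat(th))) for u,z in((.015,.12),(-.052,.055),(.015,.18))])
E
```

```text
[ 0.50856668 -0.09130142  0.        ]
1 0 [[0.2, 0.66, -0.03, 2.12, 0.05, 0.37, -1.16], [0.23, 0.5, -0.07, 2.05, 0.06, 0.58, -1.18]]
1 10 [[0.31, 0.64, -0.11, 2.24, -0.17, 0.12, -0.89], [0.32, 0.46, -0.12, 2.18, -0.09, 0.35, -0.99]]
1 20 [[1.0, 0.96, -1.15, 2.34, 1.75, 0.68, -2.71], [0.53, 0.46, -0.31, 2.29, -0.38, 0.11, -0.65]]
1 30 [None, [0.91, 0.57, -0.76, 2.4, 2.56, 0.18, 2.77]]
1 40 [None, None]
-1 0 [[0.52, 0.71, -0.52, 2.11, 0.73, 0.51, 1.31], [0.67, 0.6, -0.72, 2.04, 0.6, 0.72, 1.41]]
-1 10 [[0.44, 0.65, -0.3, 2.23, 0.67, 0.16, 1.41], [0.66, 0.52, -0.6, 2.17, 0.55, 0.42, 1.51]]
-1 20 [[1.0, 0.96, -1.15, 2.34, 1.75, 0.68, 0.43], [0.65, 0.48, -0.48, 2.29, 0.38, 0.12, 1.73]]
-1 30 [None, [1.11, 0.73, -1.14, 2.39, 1.9, 0.41, 0.29]]
-1 40 [None, None]
0 [[0.17, 0.57, -0.07, 1.9, 0.06, 0.67, -1.23], [0.2, 0.62, -0.04, 2.11, 0.05, 0.41, -1.16], [0.2, 0.49, -0.12, 1.83, 0.07, 0.82, -1.24]]
-15 [[0.08, 0.68, -0.01, 1.7, 0.11, 1.01, -1.3], [0.1, 0.71, 0.02, 1.92, 0.13, 0.76, -1.27], [0.1, 0.6, -0.05, 1.64, 0.12, 1.15, -1.3]]
-30 [[0.01, 0.81, 0.05, 1.51, 0.13, 1.33, -1.3], [0.02, 0.82, 0.07, 1.74, 0.14, 1.08, -1.3], [0.02, 0.74, 0.03, 1.46, 0.14, 1.45, -1.3]]
```

Leaning forward is limited to about 10°, so a sideways roll will help at the button later. For the hatch a vertical tool is fine. I move above it with the fingers shut and take a wrist look to refine.

```bash
python3 - <<'E'
from h import *
U=Unit((.473,-.1015),np.radians(16))
arm.move_gripper(0.0,20)
arm.movep(U.tcp(-.052,.15),U.quat(0))
p=pose(); im=snapshot("wrist"); cv2.imwrite("pics/w1.png",im); np.save("w1.npy",np.r_[p[0],p[1]])
print(arm.read_time(),p,arm.read_ft_force(),arm.read_opening())
E
```

```text
2.9917 (array([ 0.45875941, -0.10680067,  0.22313067]), array([9.90411183e-01, 1.38150201e-01, 2.31208661e-04, 3.95734796e-04])) [-0.08722512 -0.0045868  -0.0142427 ] 0.0013654129507461384
```

View pics/w1.png

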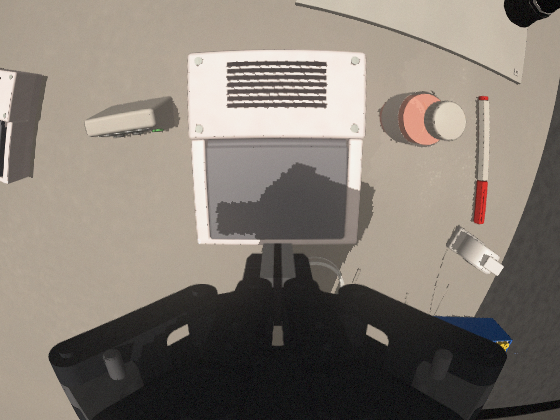

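The wrist view shows the hatch squarely in line (corners about (206,140), (347,140), (345,241), (208,241)), with the fingertips at (278,245). The timer is at (133,115) and the bottle at (430,118), both clear. I cast those corners onto the hatch plane.

```bash
python3 - <<'E'
from h import *
a=np.load("w1.npy"); X=plane("wrist",[(206,140),(347,140),(346,241),(208,241),(188,137),(365,137)],.061,(a[:3],a[3:]))
U=Unit((.473,-.1015),np.radians(16))
for x in X: print(np.round(x,4),np.round([(x-U.h)@U.u,(x-U.h)@U.v],4))
e=(X[0]-X[1]); print("yaw",np.degrees(np.arctan2(-e[0],e[1])))
for th,ro in ((0,0),(5,20),(10,20),(10,30),(15,20),(15,30),(20,30)):
    R=Ro.from_rotvec(np.radians(-ro)*U.u)   # lean right(-v) about u
    for s in(1,-1):
        R=Ro.from_rotvec(s*np.radians(ro)*U.u)*Ro.from_quat(U.quat(th)); z=R.as_matrix()[:,2]
        q=arm.ik(U.P(-.055,.04,.008)-.073*z,R.as_quat()); print(th,ro,s,round(z@U.v,2),None if q is None else np.round(q,2).tolist())
E
```

```text
[ 0.4943 -0.0432  0.061 ] [-0.0004  0.0502]
[ 0.5219 -0.1406  0.061 ] [-0.0007 -0.0511]
[ 0.4483 -0.1649  0.061 ] [-0.0782 -0.0541]
[ 0.4191 -0.0619  0.061 ] [-0.0778  0.0529]
[ 0.4932 -0.0295  0.061 ] [0.0023 0.0636]
[ 0.5281 -0.1528  0.061 ] [ 0.0018 -0.0645]
yaw 15.813270885214129
0 0 1 0.0 [0.21, 0.65, -0.06, 2.13, 0.11, 0.37, -1.23]
0 0 -1 0.0 [0.21, 0.65, -0.06, 2.13, 0.11, 0.37, -1.23]
5 20 1 0.34 [0.6, 0.74, -0.33, 2.03, -0.22, 0.54, -0.77]
5 20 -1 -0.34 [0.66, 0.97, -1.15, 2.29, 1.55, 1.19, -2.81]
10 20 1 0.34 [0.68, 0.74, -0.4, 2.09, -0.27, 0.44, -0.7]
10 20 -1 -0.34 [-0.26, 0.68, 0.36, 2.39, 2.83, 0.18, 2.19]
10 30 1 0.49 [0.75, 0.81, -0.42, 2.0, -0.37, 0.61, -0.58]
10 30 -1 -0.49 None
15 20 1 0.33 [0.78, 0.75, -0.5, 2.14, -0.32, 0.33, -0.64]
15 20 -1 -0.33 None
15 30 1 0.48 [0.84, 0.82, -0.49, 2.06, -0.43, 0.52, -0.51]
15 30 -1 -0.48 None
20 30 1 0.47 [0.93, 0.85, -0.59, 2.11, -0.48, 0.41, -0.44]
20 30 -1 -0.47 None
```

The pose agrees within 2 mm. Now the hatch press, with force feedback.

```bash
cat >> h.py <<'E'
U=Unit((.473,-.1015),np.radians(16))
E
python3 - <<'E'
from h import *
arm.line_to(U.tcp(-.052,.066),.12)
f0=arm.read_ft_force()[2]
for z in np.arange(.063,.050,-.0015):
    arm.line_to(U.tcp(-.052,z),.03); f=arm.read_ft_force()[2]-f0
    print(round(z,4),round(arm.read_tool_pos()[2]-.073,4),round(f,2))
    if f>6: break
arm.line_to(U.tcp(-.052,.17),.25); arm.pause(.9)
cv2.imwrite("pics/s2.png",np.hstack([snapshot("scene")[100:260,170:330],snapshot("side")[140:300,170:330]]).repeat(2,0).repeat(2,1))
p=pose(); im=snapshot("wrist"); cv2.imwrite("pics/w2.png",im); np.save("w2.npy",np.r_[p[0],p[1]])
print(arm.read_time())
E
```

```text
0.063 0.0634 -0.97
0.0615 0.0616 -0.72
0.06 0.0601 2.55
0.0585 0.0585 2.19
0.057 0.0569 2.26
0.0555 0.0564 11.26
7.0
```

View pics/w2.png

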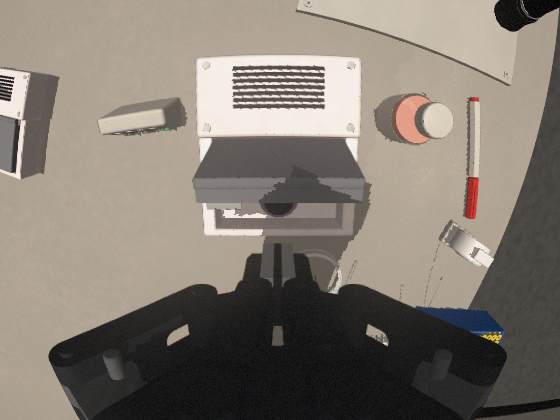

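View pics/s2.png

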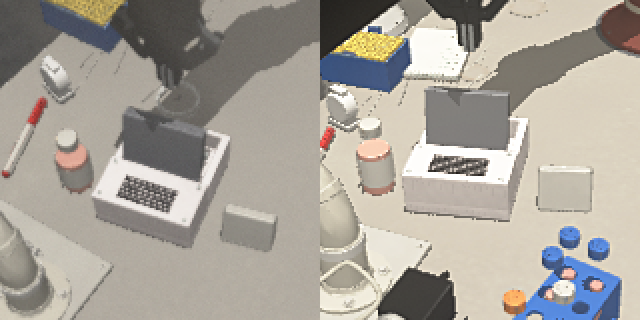

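The hatch has popped open. In the wrist view the button shows at (278,205), the cam at (223,206), and the hatch edge across rows 180–203. The dish, timer and bottle have not moved. I check clearances for the leaned tool before reaching in.

```bash
cat >> h.py <<'E'
def lean(th,ro): return Ro.from_rotvec(np.radians(ro)*U.u)*Ro.from_quat(U.quat(th))
def corner(R):  # fingertip face corners (rel. TCP, world axes) of the shut fingers
    return np.array([R.apply([a*.011,b*.0145,.073]) for a in(1,-1) for b in(1,-1)])
E
python3 - <<'E'
from h import *
a=np.load("w2.npy"); pw=(a[:3],a[3:])
for uv,z in (((278,190),.127),((278,203),.124),((278,206),.045),((223,208),.11)):
    x=plane("wrist",uv,z,pw)[0]-U.h; print(uv,np.round([x@U.u,x@U.v],4))
ang=1.3; e=np.array([-np.cos(ang),np.sin(ang)]); n=np.array([np.sin(ang),np.cos(ang)])
g=np.linspace(-1,1,15)
body=np.array([(x*.043,y*.043,z) for x in g for y in g for z in (0,-.02,-.04,-.06)])
fing=np.array([(x*.011,y*.0145,z) for x in g for y in g for z in np.linspace(0,.073,20)])
def uz(X): d=X-U.h; return d@U.u,d@U.v,d[:,2]-.057
for th,ro in((10,20),(15,20),(15,25),(15,30),(20,30)):
    R=lean(th,ro); C=corner(R); low=C[C[:,2].argmin()]
    for z in(.040,.12):
        t=U.P(-.054,z,-.003)-low      # lowest corner at button
        out=[]
        for S in(body,fing):
            u,v,h=uz(R.apply(S)+t); s=u*e[0]+h*e[1]; d=-(u*n[0]+h*n[1])-.004  # dist in front of underside
            m=(np.abs(v)<.054)&(s<.075); mc=(v>.02)&(v<.056)&(s<.08)
            out+=[round(d[m].min()*1e3,1) if m.any() else None, round(d[mc].min()*1e3,1) if mc.any() else None]
            u2=u[h<-.002]; out+=[round(u2.min()*1e3,1)] if len(u2) else ['-']
        q=arm.ik(t,R.as_quat()); print(th,ro,z,out,None if q is None else np.round(q,2).tolist(),np.round([(t-U.h)@U.u,(t-U.h)@U.v],3),np.round((C-low)@np.c_[U.u,U.v,K]*1e3,1).tolist() if z<.1 else '')
E
```

```text
(278, 190) [-0.027 -0.   ]
(278, 203) [-0.0357 -0.    ]
(278, 206) [-0.0598 -0.0002]
(223, 208) [-0.0428  0.0358]
10 20 0.04 [np.float64(-10.5), np.float64(-12.1), '-', np.float64(22.2), np.float64(27.5), np.float64(-56.7)] [0.65, 0.73, -0.39, 2.07, -0.3, 0.46, -0.7] [-0.056 -0.015] [[21.7, -1.3, 3.6], [21.7, 25.9, 13.5], [0.0, 0.0, 0.0], [-0.0, 27.3, 9.9]]
10 20 0.12 [None, None, '-', np.float64(8.8), None, '-'] [0.64, 0.57, -0.36, 2.02, -0.32, 0.66, -0.73] [-0.056 -0.015] 
15 20 0.04 [np.float64(-3.2), None, '-', np.float64(28.0), np.float64(28.0), np.float64(-58.0)] [0.74, 0.74, -0.48, 2.12, -0.35, 0.36, -0.63] [-0.062 -0.014] [[21.3, -1.9, 5.4], [21.3, 25.3, 15.3], [0.0, 0.0, 0.0], [-0.0, 27.3, 9.9]]
15 20 0.12 [None, None, '-', np.float64(9.3), None, '-'] [0.72, 0.57, -0.43, 2.07, -0.39, 0.56, -0.65] [-0.062 -0.014] 
15 25 0.04 [np.float64(-3.0), None, '-', np.float64(27.4), np.float64(27.4), np.float64(-58.0)] [0.78, 0.77, -0.48, 2.08, -0.41, 0.45, -0.56] [-0.062 -0.021] [[21.3, -2.4, 5.2], [21.3, 23.9, 17.4], [0.0, 0.0, 0.0], [-0.0, 26.3, 12.3]]
15 25 0.12 [None, None, '-', np.float64(9.3), None, '-'] [0.76, 0.61, -0.44, 2.04, -0.44, 0.65, -0.6] [-0.062 -0.021] 
15 30 0.04 [np.float64(-2.6), None, '-', np.float64(26.9), np.float64(33.1), np.float64(-58.0)] [0.8, 0.8, -0.46, 2.04, -0.46, 0.55, -0.5] [-0.062 -0.027] [[21.3, -2.8, 4.9], [21.3, 22.3, 19.4], [0.0, 0.0, 0.0], [-0.0, 25.1, 14.5]]
15 30 0.12 [None, None, '-', np.float64(9.4), None, '-'] [0.79, 0.64, -0.44, 2.0, -0.47, 0.73, -0.56] [-0.062 -0.027] 
20 30 0.04 [np.float64(4.8), None, '-', np.float64(27.0), np.float64(37.9), np.float64(-59.3)] [0.9, 0.82, -0.56, 2.09, -0.52, 0.45, -0.43] [-0.069 -0.027] [[20.7, -3.8, 6.5], [20.7, 21.4, 21.0], [0.0, 0.0, 0.0], [-0.0, 25.1, 14.5]]
20 30 0.12 [None, None, '-', None, None, '-'] [0.87, 0.65, -0.51, 2.05, -0.55, 0.64, -0.47] [-0.069 -0.027]
```

```bash
python3 - <<'E'
from h import *
p=pose(); im=snapshot("wrist"); print(arm.read_time())
a=np.load("w2.npy"); print(np.abs(a[:3]-p[0]).max())
old=cv2.imread("pics/w2.png"); print("diff",(cv2.absdiff(old,im).max(2)[130:240,180:380]>25).sum())
g=cv2.cvtColor(im,cv2.COLOR_BGR2GRAY); print(g[150:215:2,330],g[150:215:2,240])
c=camera_info("wrist"); T=c["T_tool_cam"]; R=Ro.from_quat(p[1]).as_matrix()
def proj(X):
    q=T[:3,:3].T@(R.T@(X-p[0])-T[:3,3]); r=np.linalg.norm(q[:2]); t=np.arctan2(r,q[2]); return np.round(np.array([c["cx"],c["cy"]])+c["fx"]*t*q[:2]/r,1)
for f in(.8,.9,1.,1.1,1.2,1.3):
    A=[proj(U.P(-.073*np.cos(f)+s*np.sin(f),.057+.073*np.sin(f)+s*np.cos(f),v)).tolist() for s in(.004,-.004) for v in (.052,-.052)]; print(f,A)
E
```

```text
7.05
8.318393562189996e-06
diff 3
[ 90  92  90  90  90  87  90  88  86  87  88  87  87  85 116 127 125 122
  88  71  74  74  74  73  73  76  77 137 133 137 135 137 135] [ 91  88  88  90  88  91  92  88  91  89  90  87  85  88 119 126 127 129
 127 116 125 125 126 125 126 124 128 162 166 164 136 137 135]
0.8 [[198.7, 216.4], [357.0, 216.3], [201.2, 222.0], [354.6, 221.9]]
0.9 [[196.5, 210.0], [359.3, 209.9], [199.0, 217.0], [356.8, 216.8]]
1.0 [[194.4, 202.2], [361.4, 202.1], [196.7, 210.6], [359.1, 210.5]]
1.1 [[192.4, 193.3], [363.4, 193.2], [194.6, 203.0], [361.2, 202.9]]
1.2 [[190.6, 183.2], [365.2, 183.1], [192.6, 194.2], [363.2, 194.1]]
1.3 [[189.1, 172.1], [366.7, 172.0], [190.8, 184.2], [365.0, 184.1]]
```

```bash
python3 - <<'E'
from h import *
ang=1.24; e=np.array([-np.cos(ang),np.sin(ang)]); n=np.array([np.sin(ang),np.cos(ang)])
g=np.linspace(-1,1,15)
body=np.array([(x*.038,y*.0425,z) for x in g for y in g for z in (0,-.02,-.04,-.06)])
fing=np.array([(x*.011,y*.0145,z) for x in g for y in g for z in np.linspace(0,.073,20)])
def uz(X): d=X-U.h; return d@U.u,d@U.v,d[:,2]-.057
for th,ro in((15,30),(20,30),(20,40),(25,35),(25,40),(30,40)):
    R=lean(th,ro); C=corner(R); low=C[C[:,2].argmin()]
    for z in(.039,.06,.09,.13):
        t=U.P(-.060,z,-.003)-low; out=[]
        for S in(body,fing):
            u,v,h=uz(R.apply(S)+t); s=u*e[0]+h*e[1]; d=-(u*n[0]+h*n[1])-.012
            m=(np.abs(v)<.054)&(s<.079)
            out+=[round(d[m].min()*1e3,1) if m.any() else None, round((h.min()+.057)*1e3,1)]
        q=arm.ik(t,R.as_quat()); print(th,ro,z,out,None if q is None else np.round(q,2).tolist())
E
```

```text
15 30 0.039 [np.float64(-5.0), np.float64(80.0), np.float64(22.2), np.float64(39.0)] [0.81, 0.8, -0.47, 2.05, -0.46, 0.55, -0.49]
15 30 0.06 [np.float64(-4.9), np.float64(101.0), np.float64(16.0), np.float64(60.0)] [0.81, 0.76, -0.46, 2.04, -0.47, 0.59, -0.5]
15 30 0.09 [None, np.float64(131.0), np.float64(7.1), np.float64(90.0)] [0.8, 0.7, -0.45, 2.03, -0.47, 0.66, -0.53]
15 30 0.13 [None, np.float64(171.0), None, np.float64(130.0)] [0.8, 0.62, -0.44, 2.0, -0.47, 0.75, -0.56]
20 30 0.039 [np.float64(2.3), np.float64(76.4), np.float64(24.2), np.float64(39.0)] [0.91, 0.82, -0.56, 2.1, -0.51, 0.44, -0.42]
20 30 0.06 [np.float64(34.5), np.float64(97.4), np.float64(17.4), np.float64(60.0)] [0.9, 0.77, -0.55, 2.1, -0.53, 0.49, -0.43]
20 30 0.09 [None, np.float64(127.4), np.float64(7.7), np.float64(90.0)] [0.89, 0.71, -0.53, 2.08, -0.54, 0.57, -0.44]
20 30 0.13 [None, np.float64(167.4), None, np.float64(130.0)] [0.88, 0.62, -0.5, 2.06, -0.55, 0.67, -0.47]
20 40 0.039 [np.float64(2.6), np.float64(66.5), np.float64(23.1), np.float64(39.0)] [0.93, 0.89, -0.52, 2.01, -0.58, 0.65, -0.36]
20 40 
[... 1097 characters left out ...]
.09 [None, np.float64(113.9), np.float64(6.8), np.float64(90.0)] [1.01, 0.8, -0.58, 2.06, -0.65, 0.66, -0.33]
25 40 0.13 [None, np.float64(153.9), None, np.float64(130.0)] [1.0, 0.72, -0.56, 2.04, -0.66, 0.75, -0.37]
30 40 0.039 [np.float64(18.9), np.float64(59.1), np.float64(23.8), np.float64(39.0)] [1.12, 0.96, -0.71, 2.12, -0.66, 0.44, -0.24]
30 40 0.06 [np.float64(53.0), np.float64(80.1), np.float64(17.0), np.float64(60.0)] [1.11, 0.91, -0.7, 2.12, -0.69, 0.48, -0.24]
30 40 0.09 [None, np.float64(110.1), np.float64(7.2), np.float64(90.0)] [1.1, 0.84, -0.68, 2.11, -0.72, 0.56, -0.25]
30 40 0.13 [None, np.float64(150.1), None, np.float64(130.0)] [1.08, 0.74, -0.64, 2.1, -0.74, 0.66, -0.28]
```

Leaning 25° forward and 35° to the right clears the hatch by at least 10 mm, even with pessimistic assumptions. Now the button press.

```bash
python3 - <<'E'
from h import *
R=lean(25,35); C=corner(R); low=C[C[:,2].argmin()]; T=lambda z:U.P(-.058,z,-.003)-low
arm.movep(T(.13),R.as_quat())
arm.line_to(T(.052),.12); arm.pause(.1)
f0=np.array(arm.read_ft_force()); print(arm.read_time(),f0)
for z in np.arange(.0475,.034,-.0015):
    arm.line_to(T(z),.03); f=np.array(arm.read_ft_force())-f0
    print(round(z,4),round((arm.read_tool_pos()+low)[2],4),np.round([f@U.u,f@U.v,f[2]],2))
    if abs(f).max()>9: break
arm.pause(.15); f=np.array(arm.read_ft_force())-f0; print(np.round(f,2))
cv2.imwrite("pics/w3.png",snapshot("wrist")); sc=snapshot("scene")[100:260,170:330]; si=snapshot("side")[140:300,170:330]
cv2.imwrite("pics/s3.png",np.hstack([sc,si]).repeat(2,0).repeat(2,1)); print(arm.read_time())
E
```

```text
8.75 [ 0.43420375 -0.41109166 -0.38721855]
0.0475 0.0475 [-0.02  0.88  0.96]
0.046 0.0459 [-0.46  0.28  0.41]
0.0445 0.0444 [0.1  1.62 0.45]
0.043 0.0429 [-0.86  0.01  0.37]
0.0415 0.0414 [-0.21  0.07  0.31]
0.04 0.0399 [-0.34  1.21  0.81]
0.0385 0.0386 [0.22 1.36 1.17]
0.037 0.0371 [-0.23  0.62  2.22]
0.0355 0.0356 [-0.05 -0.02  2.33]
[-0.61  0.46  2.16]
11.35
```

View pics/w3.png

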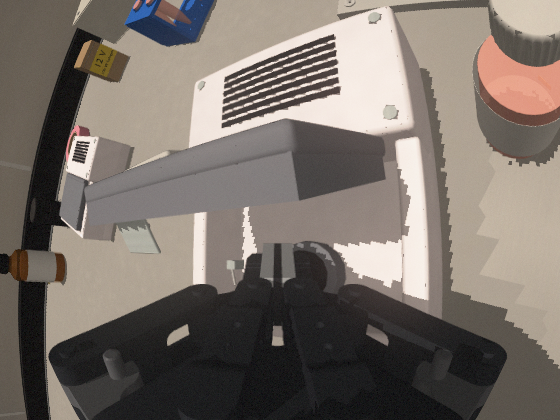

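The wrist view shows the fingertips (278,245) resting on the left part of the button (320,268), clear of the hatch (its edge is along (90,200)–(385,165)). The force is still at spring level, so I continue down to the stop.

```bash
python3 - <<'E'
from h import *
R=lean(25,35); C=corner(R); low=C[C[:,2].argmin()]; T=lambda z:U.P(-.058,z,-.003)-low
f0=np.array([.43,-.41,-.39])
for z in np.arange(.0345,.027,-.001):
    arm.line_to(T(z),.03); f=np.array(arm.read_ft_force())-f0
    print(round(z,4),round((arm.read_tool_pos()+low)[2],4),np.round([f@U.u,f@U.v,f[2]],2))
    if f[2]>10: break
arm.pause(.15); f=np.array(arm.read_ft_force())-f0; print(np.round(f,2))
arm.line_to(T(.06),.2)
arm.line_to(T(.14),.25); print(arm.read_time())
E
```

```text
0.0345 0.0345 [ 0.26 -0.26  2.08]
0.0335 0.0335 [-0.27 -0.54  3.57]
0.0325 0.0329 [-0.77 -1.21  6.54]
0.0315 0.0325 [-2.82 -1.7  11.06]
[-2.08 -2.57 10.99]
13.2583
```

The button bottomed out after about 5.5 mm of travel, with the force rising to 11 N. Now I close the hatch: go over and behind it, sweep forward and down along the hinge arc, then press to the stop.

```bash
python3 - <<'E'
from h import *
arm.movep(U.tcp(-.045,.18),U.quat(0))
arm.line_to(U.tcp(.025,.165),.2)
arm.line_to(U.tcp(.025,.115),.2); arm.pause(.1)
f0=np.array(arm.read_ft_force()); print(arm.read_time(),f0)
r=.062;w=.008
for a in list(np.arange(1.3,.05,-.15))+[.05]:
    arm.line_to(U.tcp(-r*np.cos(a)+.004*np.sin(a)+w,.057+r*np.sin(a)+.004*np.cos(a)),.1)
    f=np.array(arm.read_ft_force())-f0; print(round(a,2),np.round([f@U.u,f@U.v,f[2]],2))
    if abs(f).max()>20: break
else:
    for z in np.arange(.061,.050,-.001):
        arm.line_to(U.tcp(-.054,z),.03); f=np.array(arm.read_ft_force())-f0
        print(round(z,4),round(arm.read_tool_pos()[2]-.073,4),round(f[2],2))
        if f[2]>9: break
    arm.line_to(U.tcp(-.054,.075),.08); arm.line_to(U.tcp(-.054,.18),.2); arm.pause(1)
cv2.imwrite("pics/w4.png",snapshot("wrist")); sc=snapshot("scene")[100:260,170:330]; si=snapshot("side")[140:300,170:330]
cv2.imwrite("pics/s4.png",np.hstack([sc,si]).repeat(2,0).repeat(2,1)); print(arm.read_time())
E
```

```text
15.075 [ 0.02554845 -0.51244643 -0.32398107]
1.3 [-0.46  1.53  1.27]
1.15 [0.42 0.56 1.3 ]
1.0 [1.32 0.49 1.05]
0.85 [0.31 0.73 1.47]
0.7 [-0.5   0.3   1.44]
0.55 [-0.03  0.45  1.77]
0.4 [-0.64  0.52  2.34]
0.25 [0.78 1.22 1.87]
0.1 [-0.96  0.81  1.51]
0.05 [-0.2   1.16  2.03]
0.061 0.0609 2.05
0.06 0.06 1.95
0.059 0.059 1.84
0.058 0.0579 2.24
0.057 0.0569 1.87
0.056 0.0563 5.8
0.055 0.0561 13.05
21.75
```

View pics/w4.png

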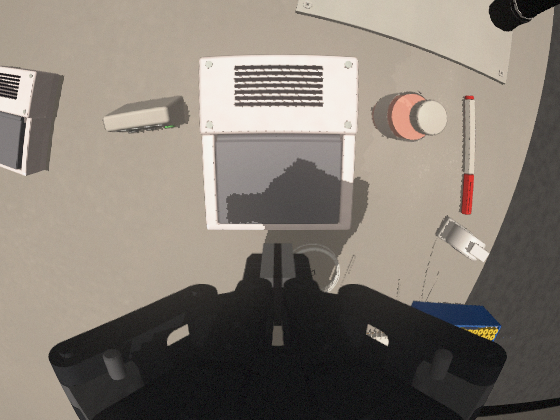

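View pics/s4.png

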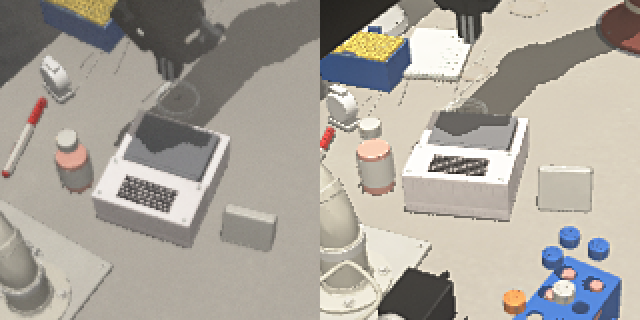

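The hatch is flat and still shut more than 1 s after release (wrist view (215,137)–(352,225)). The timer, bottle and dish are where they were, and the arm is clear. Handing in.

```bash
python3 -c "
from station import ticket
print(ticket.finish_job())"
```

```text
the job is handed in; nothing more can be done
None
```

The controller is reset: the hatch popped open, the button went in to its stop, and the hatch is pressed shut and stayed latched. I saw no change in the dish, timer or bottle, and the job was handed in at about 22 s of the 51 s allowed.

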